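# Feel the rubber mounts and fit the two soft ones

### The arm

A 6-joint arm with a two-finger parallel gripper is mounted at the origin on the work surface. World frame = base frame: x ahead of the robot, y to its left, z up, the work surface at z = 0. Lengths are in m, angles in degrees, forces in N, time in s.
With the tool pointing down it reaches from about 0.325 to 0.75 m from the base axis. Payload 7.6 kg.
Tool frame: the origin (TCP) lies on the centre line of the jaws, within the pads' length; the fingertips stand 8 mm ahead of it and the grasp point (between the pads) lies 11 mm behind it (nose_length is the distance from the TCP to the fingertips, in m); z points along the fingers, y is the line along which they close (so a half turn about z gives the same grasp; the last joint's range is limited). The gripper opens to 85 mm and grips with 20 to 120 N. Pads are 22 mm wide; open, the fingers measure 114 mm over their backs; the gripper's body (76 mm by 85 mm) begins 54 mm behind the grasp point. The pads swing forward as they close: fully open they stand 13 mm farther back than shut.
Start: joints at [-73.069, 2.991, 80.254, -0, 96.75, -4.028], TCP at [0.188, -0.49, 0.239] pointing down, gripper open.
Joint ranges: [-166.34, 166.34], [-52.06, 124.39], [6.96, 135.62], [-60.46, 240.46], [14.63, 156.25], [-167.68, 167.68]. Speed limits (degrees/s): [147.25, 147.25, 172.46, 180, 180, 180].

### API

Orientations are given as [roll, pitch, yaw] about the fixed x, y, z axes, in that order (R = Rz(yaw) Ry(pitch) Rx(roll)).
In Python, from plant import read_state, capture, calibration, finish_job, nose_length gives the robot as it stands. The module is installed in compiled form; this text tells all that it offers.
- The arm moves only by the shell command python3 -m crank 'ROWS' [FORCE]. ROWS is JSON, a list of rows, each an object with "hand": the finger opening in cm, from 0 to 8.54; "dp": the shift along the tool's x, y, z in cm, a list of three; "roll": the turn about the tool's z in degrees. A call has 1 to 10 rows; each row is the pose to reach, as a shift and turn from the pose commanded when the call began, along the tool's axes at that moment; what a row does not reach only later rows make up. A row lasts 1/12 s, in which the tool goes at most 41.7 mm and 7.16 degrees, less where a joint would pass 70% of its speed; a pose out of reach is approached as far as the arm can. A call with a gripper value outside its range is refused whole. The fingers move at their own pace and stop on an object; FORCE is the grip in N (left out, the last holds). Time passes only in rows, so rows that repeat a pose let the fingers close. It gives the time, the measured TCP pose, the force, the opening and the grip force at its end, in the units of the state.
- read_state(): the state, without advancing time (a new reading comes with each control period).
- capture(name): name is "scene" or "top" or "wrist"; returns the picture (400x640x3 uint8, red, green, blue); there is no depth.
- calibration(name): a dict with "intrinsics" (3x3 intrinsics, pixels), "R" (3x3) and "t" (3): a world point X has camera coordinates R X + t. Camera axes: x right, y down, z forward; pixel columns grow to the right and rows downward; lengths in m; the calibration is good to about 2 mm. A picture is of the moment at which its call begins: read the wrist's pose just before it. calibration takes no time and is no camera call; for the wrist camera it gives the pose at the moment of the call.
- finish_job(): hands the job in; it is judged then, once.
The state is a dict: "time_s": time; "qpos": joint angles; "joint_vel": joint speeds; "tau": joint torques, N m; "tcp_pos": TCP position; "eef_rot": TCP orientation; "wrist_force": force on the tool from outside, world axes, zero at the start; "wrist_torque": the same for the moment, N m; "width": finger opening in m; "gripper_force": force on a finger pad.
Only numpy, scipy, OpenCV 4.12 (cv2) and the standard library are available. Lean on these libraries where they do the work, as an engineer would, in place of code of your own. Each camera call takes 0.05 s, during which the arm holds its last target. There are 200 camera calls.

### The job

Three vibration mounts that look alike stand on the inspection bench: two are of soft rubber and one is hard. Tell them apart by squeezing them gently between the fingers, plate to plate; then fit the two soft ones, squeezed, between the jaws of the two seats on the blue rail, standing fully home on the seat floor, and stand the hard one upright in the yellow tray. Squeeze no harder than 30 N, force nothing into the rail, drop nothing, and leave the mouse, jar and dial gauge where they are.

Things in the scene. Friction and masses are not known exactly. Their poses are not given: they have to be found in the camera images.
- mount_a_center (a point): Vibration mount: round black rubber core between two upright bright steel plates; 50 mm long over the plates unloaded, 36 mm wide, 60 mm high, about 0.18 kg, standing on the plates' lower edges. This point is its centre, midway between the plates unloaded, 30 mm above what it stands on; x runs level from plate to plate, z up. It gives only along x, when fingers close on the two plates.
- mount_b_center (a point): Second mount; looks, size, weight, point and axes as mount_a. Firmness, for all three: squeezed plate to plate, a soft one gives about 0.8 mm per newton of grip, to a stop at 11 mm; a hard one under 0.1 mm per newton. Both spring back when let go. The plates stay parallel. Squeezed across its width it does not give.
- mount_c_center (a point): Third mount; looks, size, weight, point and axes as mount_a. For all three: about 4 N a finger holds it, 12 N feels it well and closes a soft one to about 40 mm; over 30 N a finger damages it. Grip the upper half of the plates, fingertips 20 mm or more above their lower edges, so that they stay clear of the seat jaws.
- seat_0 (a point): Centre of the floor of one of two like seats on the rail, 5 mm above the bench. A seat is a pair of fixed aluminium jaws 45 mm apart along x, 44 mm long in y, their tops about 14 mm above this floor with a sloped lead-in about 4 mm wide. A soft mount squeezed below 45 mm goes between them (its x along the seat's x, either way round), stands on the floor and is held when let go.
- seat_1 (a point): Centre of the floor of the other seat, as seat_0, on the same rail: 100 mm from seat_0 along the rail's y. x across the jaws, z up.
- rail: Blue steel base rail of an instrument foot, fixed to the bench, 110 mm (x) by 200 mm (y), 5 mm thick, carrying the two seats at 50 mm either side of its middle in y. Origin: centre of its underside.
- tray: Yellow flat open tray for the hard mount, fixed to the bench: 160 mm along its x, 140 mm along its y, walls 20 mm high and 5 mm thick, inner floor 5 mm above the bench. Origin: centre of its underside; z up.
- mouse: Grey computer mouse, loose bystander, about 80 by 62 mm and 31 mm high, longer to its +x. Origin on the bench under its rear hump.
- jar: Small amber glass jar with white cap, loose bystander, 42 mm across, 55 mm high. Origin: centre of its underside.
- gauge: Round hand-held dial gauge lying face up, loose bystander: 52 mm dial, 18 mm high, a steel stem reaching 49 mm to -x and a brass tip 38 mm to +x. Origin: centre of the dial's underside.
Things that resemble listed ones, but are neither listed nor needed, are in the scene too. There is more than one size of the rail; the job needs the largest.

How it is judged:
By the outcome, as a careful person would: the job done as asked, in the order asked, and still so for the second after the job is handed in, with the robot touching nothing.
It also fails if it takes over 67 s, if anything falls off the work surface, if the arm or the gripper's body presses on something with over 40 N, if the wrist force passes 120 N, or if a joint passes its speed limit or range.

## Working session

There is one attempt and no reset: what is moved stays moved. The work goes in short steps, Python scripts to look and compute and a shell command to move; the robot and the scene stay as the last step left them, time stands still between calls to the robot, and variables do not carry over. Pictures are saved under pics/ and viewed, at most 10 in all, crops included, and the job is handed in when it is done.

```bash
mkdir -p pics; python3 - <<'E'
from plant import *
import cv2
for n in("scene","top"):
    cv2.imwrite(f"pics/{n}0.png",capture(n)[:,:,::-1]); c=calibration(n); print(n,c)
s=read_state();print({k:s[k] for k in("time_s","tcp_pos","eef_rot","width","wrist_force")},nose_length)
E
```

```text
scene {'intrinsics': array([[443.15728489,   0.        , 322.61798199],
       [  0.        , 443.15728489, 199.00521753],
       [  0.        ,   0.        ,   1.        ]]), 'R': array([[ 0.88809065,  0.45963694, -0.00537373],
       [ 0.37549345, -0.73215623, -0.5682886 ],
       [-0.26514084,  0.50267399, -0.82281176]]), 't': array([-0.47632062, -0.18961323,  1.31462197])}
top {'intrinsics': array([[511.03401046,   0.        , 320.96908288],
       [  0.        , 511.03401046, 205.72157064],
       [  0.        ,   0.        ,   1.        ]]), 'R': array([[ 0.02569982, -0.99962191, -0.009775  ],
       [-0.99638676, -0.02482239, -0.08122362],
       [ 0.08095027,  0.01182711, -0.99664797]]), 't': array([0.01081805, 0.52141637, 1.36005895])}
{'time_s': 0.1, 'tcp_pos': array([ 0.18774753, -0.49001457,  0.23857259]), 'eef_rot': array([-1.79920467e+02, -5.46731467e-03,  2.09589520e+01]), 'width': 0.08532380010064808, 'wrist_force': array([ 0.28452764, -0.72796796, -0.37715132])} 0.008
```

View pics/top0.png

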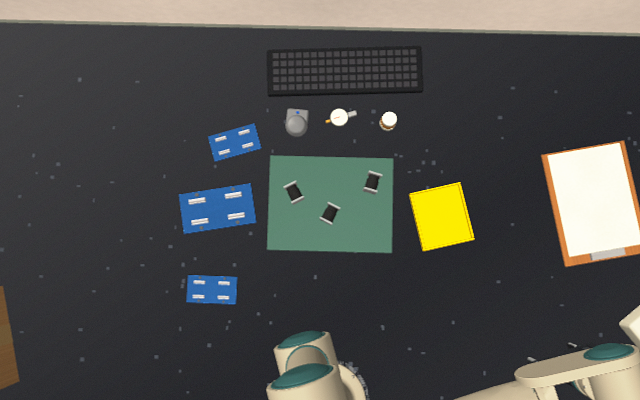

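View pics/scene0.png

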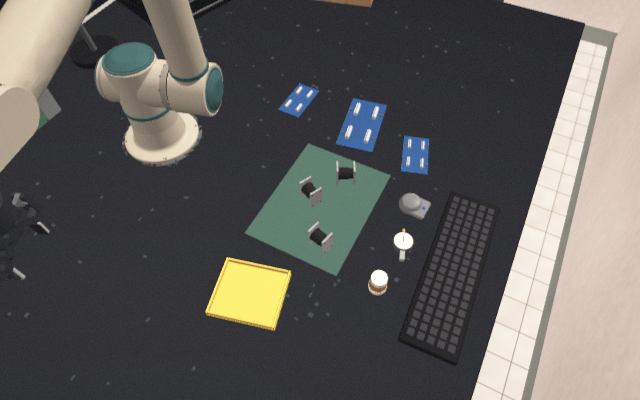

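The top view shows the three mounts on the green mat at about (293,191), (330,213) and (372,181). The largest rail is at (217,208), with smaller decoys above and below it, and the yellow tray is at (441,216). The scene view shows the same layout, with the mounts at (345,173), (311,190) and (320,237), the rail at (362,125) and the tray at (250,293).

```bash
cat > h.py <<'E'
import numpy as np, cv2
from plant import *
def ray(c,uv):
    d=np.linalg.inv(c["intrinsics"])@np.array([uv[0],uv[1],1.]); return -c["R"].T@c["t"], c["R"].T@d
def onz(c,uv,z):
    o,d=ray(c,uv); return o+d*(z-o[2])/d[2]
def tri(obs):
    A=np.zeros((3,3));b=np.zeros(3);L=[]
    for c,uv in obs:
        o,d=ray(c,uv);d=d/np.linalg.norm(d);P=np.eye(3)-np.outer(d,d);A+=P;b+=P@o;L.append((o,P))
    X=np.linalg.solve(A,b); return X,max(np.linalg.norm(P@(X-o)) for o,P in L)
def hsv(im): return cv2.cvtColor(im,cv2.COLOR_RGB2HSV)
def blobs(m,amin=20):
    cs,_=cv2.findContours(m.astype(np.uint8),cv2.RETR_EXTERNAL,cv2.CHAIN_APPROX_NONE)
    return sorted([k for k in cs if cv2.contourArea(k)>amin],key=cv2.contourArea,reverse=True)
def blue(im): h=hsv(im);return (abs(h[...,0].astype(int)-108)<12)&(h[...,1]>130)&(h[...,2]>60)
def yellow(im): h=hsv(im);return (abs(h[...,0].astype(int)-29)<6)&(h[...,1]>150)&(h[...,2]>120)
def green(im): h=hsv(im);return (abs(h[...,0].astype(int)-78)<14)&(h[...,1]>50)&(h[...,2]>60)
def holes(m,big):
    f=np.zeros(m.shape,np.uint8);cv2.fillPoly(f,[cv2.convexHull(big)],1); return f.astype(bool)&~m
E
python3 - <<'E'
from h import *
np.set_printoptions(precision=4,suppress=True)
I={n:cv2.imread(f"pics/{n}0.png")[:,:,::-1].copy() for n in("scene","top")};C={n:calibration(n) for n in I}
cen={}
for n,im in I.items():
    c=C[n]
    g=green(im);b=blobs(g)[0];h=holes(g,b)
    h=cv2.morphologyEx(h.astype(np.uint8),cv2.MORPH_OPEN,np.ones((3,3)))
    cen[n]=[]
    for k in blobs(h,60):
        r=cv2.minAreaRect(k);cen[n].append(r[0]);print(n,"mount",np.round(r[0]),np.round(r[1]),cv2.contourArea(k))
    for k in blobs(blue(im),200)[:3]:
        r=cv2.boxPoints(cv2.minAreaRect(k));P=np.array([onz(c,p,.005) for p in r]);print(n,"rail",P.mean(0),[np.linalg.norm(P[i]-P[i-1]).round(3) for i in(1,2)],P[:,:2].tolist() if n=="top" else "")
    k=blobs(yellow(im),200)[0];r=cv2.boxPoints(cv2.minAreaRect(k));P=np.array([onz(c,p,.02) for p in r]);print(n,"tray",P.mean(0),[np.linalg.norm(P[i]-P[i-1]).round(3) for i in(1,2)])
for p in cen["top"]:
    print(p,onz(C["top"],p,.04),[ (np.round(tri([(C["top"],p),(C["scene"],q)])[0],3),round(tri([(C["top"],p),(C["scene"],q)])[1],4)) for q in cen["scene"]])
E
```

```text
scene mount [320. 238.] [29. 23.] 429.5
scene mount [311. 191.] [30. 21.] 401.0
scene mount [346. 172.] [22. 19.] 250.5
scene rail [0.507  0.3077 0.005 ] [np.float64(0.217), np.float64(0.121)] 
scene rail [0.6946 0.2672 0.005 ] [np.float64(0.137), np.float64(0.078)] 
scene rail [0.2891 0.3133 0.005 ] [np.float64(0.161), np.float64(0.085)] Traceback (most recent call last):
  File "<stdin>", line 14, in <module>
IndexError: list index out of range
```

```bash
sed -i 's/-29)<6/-26)<10/' h.py
python3 - <<'E'
from h import *
np.set_printoptions(precision=4,suppress=True)
I={n:cv2.imread(f"pics/{n}0.png")[:,:,::-1].copy() for n in("scene","top")};C={n:calibration(n) for n in I}
print(I["scene"][293,250],I["top"][216,441])
cen={}
for n,im in I.items():
    c=C[n]
    g=green(im);b=blobs(g)[0];h=holes(g,b)
    h=cv2.morphologyEx(h.astype(np.uint8),cv2.MORPH_OPEN,np.ones((3,3)))
    cen[n]=[]
    for k in blobs(h,60):
        r=cv2.minAreaRect(k);cen[n].append(r[0])
        P=np.array([onz(c,p,.06) for p in cv2.boxPoints(r)]);e=[P[1]-P[0],P[2]-P[1]]
        if n=="top":print("mount",[ (np.linalg.norm(v).round(3),np.degrees(np.arctan2(v[1],v[0])).round()) for v in e])
    for k in blobs(blue(im),200)[:1]:
        r=cv2.boxPoints(cv2.minAreaRect(k));P=np.array([onz(c,p,.005) for p in r]);e=[P[1]-P[0],P[2]-P[1]];print(n,"rail",P.mean(0),[ (np.linalg.norm(v).round(3),np.degrees(np.arctan2(v[1],v[0])).round()) for v in e])
    for k in blobs(yellow(im),200)[:1]:
        r=cv2.boxPoints(cv2.minAreaRect(k));P=np.array([onz(c,p,.02) for p in r]);e=[P[1]-P[0],P[2]-P[1]];print(n,"tray",P.mean(0),[ (np.linalg.norm(v).round(3),np.degrees(np.arctan2(v[1],v[0])).round()) for v in e])
for p in cen["top"]:
    print(np.round(p),onz(C["top"],p,.04),[ (np.round(tri([(C["top"],p),(C["scene"],q)])[0],3),round(tri([(C["top"],p),(C["scene"],q)])[1],4)) for q in cen["scene"]])
E
```

```text
[253 240 119] [253 237   0]
scene rail [0.507  0.3077 0.005 ] [(np.float64(0.217), np.float64(103.0)), (np.float64(0.121), np.float64(2.0))]
mount [(np.float64(0.058), np.float64(-13.0)), (np.float64(0.038), np.float64(-103.0))]
mount [(np.float64(0.036), np.float64(-63.0)), (np.float64(0.056), np.float64(-153.0))]
mount [(np.float64(0.054), np.float64(-24.0)), (np.float64(0.036), np.float64(-114.0))]
top rail [0.5084 0.3092 0.005 ] [(np.float64(0.203), np.float64(-80.0)), (np.float64(0.111), np.float64(-169.0))]
top tray [ 0.501  -0.3009  0.02  ] [(np.float64(0.146), np.float64(-75.0)), (np.float64(0.163), np.float64(-166.0))]
[372. 182.] [ 0.5865 -0.111   0.04  ] [(array([ 0.587, -0.112,  0.033]), np.float64(0.0004)), (array([ 0.563, -0.099,  0.197]), np.float64(0.0033)), (array([ 0.591, -0.076,  0.249]), np.float64(0.0354))]
[294. 192.] [0.5535 0.0977 0.04  ] [(array([ 0.544,  0.081, -0.273]), np.float64(0.0566)), (array([ 0.52 ,  0.068, -0.016]), np.float64(0.0516)), (array([0.554, 0.098, 0.034]), np.float64(0.0003))]
[330. 213.] [0.5006 0.0006 0.04  ] [(array([ 0.52 ,  0.002, -0.2  ]), np.float64(0.004)), (array([0.501, 0.   , 0.033]), np.float64(0.0001)), (array([0.537, 0.022, 0.107]), np.float64(0.0462))]
```

```bash
python3 -m crank '[{"hand":8.5,"dp":[50,-21,0],"roll":-56},{"hand":8.5,"dp":[50,-21,0],"roll":-56},{"hand":8.5,"dp":[50,-21,0],"roll":-56},{"hand":8.5,"dp":[50,-21,0],"roll":-56},{"hand":8.5,"dp":[50,-21,0],"roll":-56},{"hand":8.5,"dp":[50,-21,0],"roll":-56},{"hand":8.5,"dp":[50,-21,0],"roll":-56},{"hand":8.5,"dp":[50,-21,0],"roll":-56},{"hand":8.5,"dp":[50,-21,0],"roll":-56},{"hand":8.5,"dp":[50,-21,0],"roll":-56}]' 20; python3 - <<'E'
from h import *
c=calibration("wrist");im=capture("wrist");cv2.imwrite("pics/w0.png",im[:,:,::-1])
import pickle;pickle.dump(c,open("w0.pkl","wb"))
print(c,-c["R"].T@c["t"]);s=read_state();print(s["tcp_pos"],s["eef_rot"])
E
```

```text
time_s: 0.93
tcp_pos: [0.4899, -0.2003, 0.239]
eef_rot: [-180.0, 0.0, 77.0]
wrist_force: [1.2, -0.5, 0.6]
width: 0.0849
gripper_force: 0.0
{'intrinsics': array([[311.30667916,   0.        , 320.624394  ],
       [  0.        , 311.30667916, 202.20822516],
       [  0.        ,   0.        ,   1.        ]]), 'R': array([[ 9.74373424e-01, -2.24936334e-01,  2.76390123e-04],
       [-2.12476787e-01, -9.19996816e-01,  3.29331860e-01],
       [-7.38244232e-02, -3.20950939e-01, -9.44214197e-01]]), 't': array([-0.52205882, -0.12390929,  0.35302142])} [ 0.508414   -0.11812359  0.37427941]
[ 0.49374258 -0.19520595  0.238519  ] [179.96055713  -0.20094302  77.29974274]
```

View pics/w0.png

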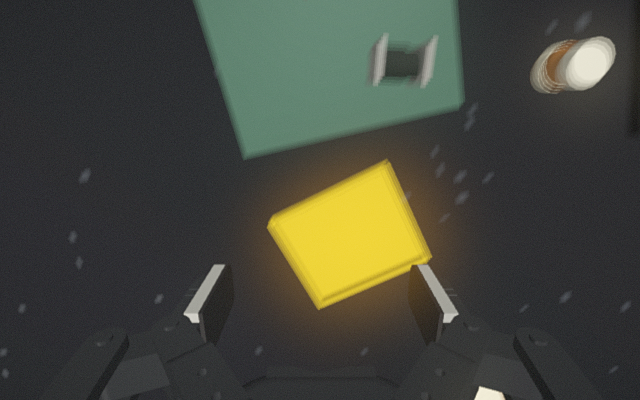

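The wrist view shows mount C at (403,62), the tray at (345,235), the jar at (575,65), and the fingers at the bottom. Next I'll take two wrist views that cover all three mounts.

```bash
cat > snap.py <<'E'
from h import *
import pickle,sys
def snap(name):
    c=calibration("wrist");im=capture("wrist");cv2.imwrite(f"pics/{name}.png",im[:,:,::-1]);pickle.dump(c,open(name+".pkl","wb"))
    s=read_state();print(name,s["time_s"],s["tcp_pos"],s["eef_rot"],s["width"])
if __name__=="__main__": snap(sys.argv[1])
E
python3 -m crank '[{"hand":8.5,"dp":[18,-1.3,0],"roll":0},{"hand":8.5,"dp":[18,-1.3,0],"roll":0},{"hand":8.5,"dp":[18,-1.3,0],"roll":0},{"hand":8.5,"dp":[18,-1.3,0],"roll":0},{"hand":8.5,"dp":[18,-1.3,0],"roll":0},{"hand":8.5,"dp":[18,-1.3,0],"roll":0},{"hand":8.5,"dp":[18,-1.3,0],"roll":0},{"hand":8.5,"dp":[18,-1.3,0],"roll":0},{"hand":8.5,"dp":[18,-1.3,0],"roll":0}]' >/dev/null; python3 snap.py w1
python3 -m crank '[{"hand":8.5,"dp":[9.7,-2.2,0],"roll":0},{"hand":8.5,"dp":[9.7,-2.2,0],"roll":0},{"hand":8.5,"dp":[9.7,-2.2,0],"roll":0},{"hand":8.5,"dp":[9.7,-2.2,0],"roll":0},{"hand":8.5,"dp":[9.7,-2.2,0],"roll":0},{"hand":8.5,"dp":[9.7,-2.2,0],"roll":0},{"hand":8.5,"dp":[9.7,-2.2,0],"roll":0}]'>/dev/null; python3 snap.py w2
python3 - <<'E'
from h import *
import pickle
a=cv2.imread("pics/w1.png");b=cv2.imread("pics/w2.png")
cv2.imwrite("pics/w12.png",cv2.resize(np.vstack([a,b]),(480,600)))
for n in("w1","w2"):
    c=pickle.load(open(n+".pkl","rb"))
    for p in((.501,0,.035),(.554,.098,.035),(.587,-.111,.035),(.517,.26,.01),(.5,.358,.01)):
        q=c["intrinsics"]@(c["R"]@np.array(p)+c["t"]);print(n,p,(q[:2]/q[2]).round())
E
```

```text
w1 1.7833 [ 0.5166649  -0.02519282  0.23918249] [-1.79989159e+02  1.51952242e-02  7.68444279e+01] 0.08490143569320076
w2 2.4167 [0.51737998 0.07419663 0.23929283] [1.79993540e+02 1.38418842e-02 7.68406327e+01] 0.0851789265962056
w1 (0.501, 0, 0.035) [302. 155.]
w1 (0.554, 0.098, 0.035) [329.  46.]
w1 (0.587, -0.111, 0.035) [395. 229.]
w1 (0.517, 0.26, 0.01) [ 249. -134.]
w1 (0.5, 0.358, 0.01) [ 192. -283.]
w2 (0.501, 0, 0.035) [322. 235.]
w2 (0.554, 0.098, 0.035) [349. 145.]
w2 (0.587, -0.111, 0.035) [406. 297.]
w2 (0.517, 0.26, 0.01) [278.  -9.]
w2 (0.5, 0.358, 0.01) [ 231. -127.]
```

View pics/w12.png

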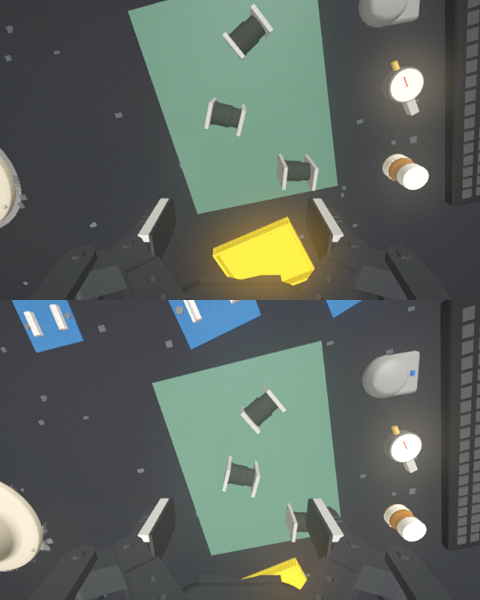

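The top half is view w1, showing B at about (329,46), A at (302,155) and C at (395,229). In the lower half, w2, the right finger hides C, and the rail's jaws show along the top edge.

```bash
cat >> h.py <<'E'
def proj(c,p):
    q=c["intrinsics"]@(c["R"]@np.array(p,float)+c["t"]);return q[:2]/q[2]
def bright(im): h=hsv(im);return (h[...,2]>135)&(h[...,1]<55)
def load(n):
    import pickle;return cv2.imread(f"pics/{n}.png")[:,:,::-1].copy(),pickle.load(open(n+".pkl","rb"))
def plates(im,c,p,r=58):
    u=proj(c,p);out=[]
    for k in blobs(bright(im),25):
        m=cv2.moments(k);q=np.array([m["m10"],m["m01"]])/m["m00"]
        if np.linalg.norm(q-u)<r: out.append((q,k))
    return out
E
python3 - <<'E'
from h import *
np.set_printoptions(precision=4,suppress=True)
M=dict(A=(.501,0,.035),B=(.554,.098,.035),C=(.587,-.111,.035))
D={n:load(n) for n in("w1","w2","w0")}
for m,p in M.items():
    for pair in (("w1","w2"),) if m!="C" else (("w0","w1"),):
        mid=[];Q=[]
        for n in pair:
            pl=plates(*D[n],p);print(m,n,[(q.round(1),cv2.contourArea(k)) for q,k in pl])
            q=sorted([x[0] for x in pl[:2]],key=lambda x:x[0]);Q.append(q)
        T=[tri([(D[n][1],Q[i][j]) for i,n in enumerate(pair)]) for j in(0,1)]
        v=T[1][0]-T[0][0];print(T,"mid",(T[0][0]+T[1][0])/2,"len",np.linalg.norm(v[:2]),"axis",np.degrees(np.arctan2(v[1],v[0])))
E
```

```text
A w1 [(array([278.8, 150.5]), 252.5), (array([321.7, 160.1]), 242.0)]
A w2 [(array([340.4, 239.6]), 321.5), (array([302.6, 231.3]), 266.5)]
[(array([0.4791, 0.0104, 0.0365]), np.float64(0.0011009510875323143)), (array([ 0.5214, -0.0106,  0.0361]), np.float64(0.0004459544560504593))] mid [ 0.5002 -0.0001  0.0363] len 0.04720352217803914 axis -26.40443150583875
B w1 [(array([348.1,  25.5]), 456.5), (array([310.9,  61. ]), 327.0)]
B w2 [(array([332.5, 161.2]), 284.5), (array([366., 132.]), 265.0)]
[(array([0.5332, 0.0876, 0.0495]), np.float64(4.275400205642376e-05)), (array([0.5736, 0.1091, 0.0478]), np.float64(0.0002553904050108636))] mid [0.5534 0.0983 0.0486] len 0.045816393567076466 axis 28.106295761319803
C w0 [(array([429.5,  61.2]), 408.0), (array([380.3,  57.6]), 353.0)]
C w1 [(array([354.5, 254.6]), 921.0), (array([417.9, 230.6]), 259.0)]
[(array([ 0.5467, -0.0988,  0.1073]), np.float64(0.013595584362217248)), (array([ 0.6127, -0.1125,  0.0509]), np.float64(0.003004322417375833))] mid [ 0.5797 -0.1056  0.0791] len 0.06745363368405223 axis -11.782682726298361
```

```bash
python3 -m crank '[{"hand":8.5,"dp":[3.2,3.0,8],"roll":-41},{"hand":8.5,"dp":[3.2,3.0,8],"roll":-41},{"hand":8.5,"dp":[3.2,3.0,10],"roll":-41},{"hand":8.5,"dp":[3.2,3.0,10],"roll":-41},{"hand":8.5,"dp":[3.2,3.0,10],"roll":-41},{"hand":8.5,"dp":[3.2,3.0,10],"roll":-41},{"hand":8.5,"dp":[3.2,3.0,14],"roll":-41},{"hand":8.5,"dp":[3.2,3.0,17],"roll":-41},{"hand":8.5,"dp":[3.2,3.0,19.9],"roll":-41},{"hand":8.5,"dp":[3.2,3.0,19.9],"roll":-41}]'
python3 -m crank '[{"hand":7,"dp":[0,0,0],"roll":0},{"hand":6,"dp":[0,0,0],"roll":0},{"hand":5.5,"dp":[0,0,0],"roll":0},{"hand":5.3,"dp":[0,0,0],"roll":0},{"hand":5.1,"dp":[0,0,0],"roll":0},{"hand":4.9,"dp":[0,0,0],"roll":0},{"hand":4.8,"dp":[0,0,0],"roll":0},{"hand":4.7,"dp":[0,0,0],"roll":0},{"hand":4.6,"dp":[0,0,0],"roll":0},{"hand":4.6,"dp":[0,0,0],"roll":0}]' 20
python3 -m crank '[{"hand":4.4,"dp":[0,0,0],"roll":0},{"hand":4.2,"dp":[0,0,0],"roll":0},{"hand":4.0,"dp":[0,0,0],"roll":0},{"hand":4.0,"dp":[0,0,0],"roll":0},{"hand":4.0,"dp":[0,0,0],"roll":0}]'
```

```text
time_s: 3.25
tcp_pos: [0.5499, 0.0985, 0.0338]
eef_rot: [-179.4, -0.2, 117.9]
wrist_force: [-0.3, -0.8, -1.3]
width: 0.0851
gripper_force: 0.0
time_s: 4.08
tcp_pos: [0.5545, 0.1001, 0.0417]
eef_rot: [179.9, 0.1, 118.0]
wrist_force: [-1.3, 0.0, 6.9]
width: 0.0461
gripper_force: 7.2
time_s: 4.5
tcp_pos: [0.5548, 0.1001, 0.0426]
eef_rot: [179.8, 0.1, 118.0]
wrist_force: [-3.3, -1.1, 12.3]
width: 0.0403
gripper_force: 15.2
```

```bash
python3 -m crank '[{"hand":5.2,"dp":[0,0,0],"roll":0},{"hand":6.5,"dp":[0,0,0],"roll":0},{"hand":8.5,"dp":[0,0,0],"roll":0},{"hand":8.5,"dp":[0,0,0],"roll":0},{"hand":8.5,"dp":[0,0,-4],"roll":0},{"hand":8.5,"dp":[0,0,-8],"roll":0},{"hand":8.5,"dp":[0,0,-8],"roll":0}]'
python3 -m crank '[{"hand":8.5,"dp":[-6.3,-9.5,0],"roll":54.4},{"hand":8.5,"dp":[-6.3,-9.5,0],"roll":54.4},{"hand":8.5,"dp":[-6.3,-9.5,0],"roll":54.4},{"hand":8.5,"dp":[-6.3,-9.5,0],"roll":54.4},{"hand":8.5,"dp":[-6.3,-9.5,0],"roll":54.4},{"hand":8.5,"dp":[-6.3,-9.5,0],"roll":54.4},{"hand":8.5,"dp":[-6.3,-9.5,0],"roll":54.4},{"hand":8.5,"dp":[-6.3,-9.5,0],"roll":54.4},{"hand":8.5,"dp":[-6.3,-9.5,3],"roll":54.4},{"hand":8.5,"dp":[-6.3,-9.5,3],"roll":54.4}]'
python3 - <<'E'
from h import *
s=read_state();print(s["tcp_pos"],s["eef_rot"],s["width"])
E
```

```text
time_s: 5.08
tcp_pos: [0.5573, 0.1004, 0.1289]
eef_rot: [179.3, 0.3, 118.0]
wrist_force: [1.0, 0.8, 2.3]
width: 0.0848
gripper_force: 0.0
time_s: 5.92
tcp_pos: [0.4969, -0.0001, 0.0858]
eef_rot: [-179.6, 0.2, 63.6]
wrist_force: [-0.6, -0.3, -1.4]
width: 0.085
gripper_force: 0.0
[ 4.96929464e-01 -7.24454194e-05  8.58412136e-02] [-1.79634499e+02  1.54420691e-01  6.35565521e+01] 0.08501249112743614
```

```bash
python3 -m crank '[{"hand":8.5,"dp":[0,0,3],"roll":0},{"hand":8.5,"dp":[0,0,5],"roll":0},{"hand":7,"dp":[0,0,5],"roll":0},{"hand":6,"dp":[0,0,5],"roll":0},{"hand":5.5,"dp":[0,0,5],"roll":0},{"hand":5.3,"dp":[0,0,5],"roll":0},{"hand":5.1,"dp":[0,0,5],"roll":0},{"hand":4.9,"dp":[0,0,5],"roll":0},{"hand":4.7,"dp":[0,0,5],"roll":0},{"hand":4.6,"dp":[0,0,5],"roll":0}]' 20
python3 -m crank '[{"hand":4.6,"dp":[0,0,0],"roll":0},{"hand":4.4,"dp":[0,0,0],"roll":0},{"hand":4.2,"dp":[0,0,0],"roll":0},{"hand":4.0,"dp":[0,0,0],"roll":0},{"hand":4.0,"dp":[0,0,0],"roll":0},{"hand":4.0,"dp":[0,0,0],"roll":0}]'
```

```text
time_s: 6.75
tcp_pos: [0.5003, -0.0003, 0.0421]
eef_rot: [179.9, -0.1, 63.6]
wrist_force: [-1.3, -0.1, 6.6]
width: 0.0483
gripper_force: 20.2
time_s: 7.25
tcp_pos: [0.5003, -0.0003, 0.0421]
eef_rot: [179.9, -0.1, 63.6]
wrist_force: [-1.5, 0.6, 7.0]
width: 0.0483
gripper_force: 20.2
```

A gave 48.3 mm at 20 N, so it is hard. B gave 40.3 mm at 15 N, so it is soft. Next I'll squeeze C.

```bash
python3 -m crank '[{"hand":5.2,"dp":[0,0,0],"roll":0},{"hand":6.5,"dp":[0,0,0],"roll":0},{"hand":8.5,"dp":[0,0,0],"roll":0},{"hand":8.5,"dp":[0,0,0],"roll":0},{"hand":8.5,"dp":[0,0,-4],"roll":0},{"hand":8.5,"dp":[0,0,-8],"roll":0},{"hand":8.5,"dp":[0,0,-8],"roll":0}]'>/dev/null
python3 -m crank '[{"hand":8.5,"dp":[-6.1,12.7,0],"roll":-13.4},{"hand":8.5,"dp":[-6.1,12.7,0],"roll":-13.4},{"hand":8.5,"dp":[-6.1,12.7,0],"roll":-13.4},{"hand":8.5,"dp":[-6.1,12.7,0],"roll":-13.4},{"hand":8.5,"dp":[-6.1,12.7,2],"roll":-13.4},{"hand":8.5,"dp":[-6.1,12.7,5],"roll":-13.4},{"hand":8.5,"dp":[-6.1,12.7,8],"roll":-13.4},{"hand":8.5,"dp":[-6.1,12.7,8],"roll":-13.4},{"hand":7.5,"dp":[-6.1,12.7,8],"roll":-13.4},{"hand":6.5,"dp":[-6.1,12.7,8],"roll":-13.4}]'
python3 -m crank '[{"hand":5.5,"dp":[0,0,0],"roll":0},{"hand":5.3,"dp":[0,0,0],"roll":0},{"hand":5.1,"dp":[0,0,0],"roll":0},{"hand":4.9,"dp":[0,0,0],"roll":0},{"hand":4.7,"dp":[0,0,0],"roll":0},{"hand":4.5,"dp":[0,0,0],"roll":0},{"hand":4.3,"dp":[0,0,0],"roll":0},{"hand":4.1,"dp":[0,0,0],"roll":0},{"hand":4.0,"dp":[0,0,0],"roll":0},{"hand":4.0,"dp":[0,0,0],"roll":0}]' 20; python3 snap.py w3
```

```text
time_s: 8.67
tcp_pos: [0.5868, -0.1116, 0.0422]
eef_rot: [179.9, 0.0, 77.0]
wrist_force: [0.5, 0.3, 1.4]
width: 0.0659
gripper_force: 0.0
time_s: 9.5
tcp_pos: [0.5875, -0.1118, 0.0432]
eef_rot: [179.7, 0.0, 77.0]
wrist_force: [-0.7, 0.4, 9.6]
width: 0.0404
gripper_force: 14.9
w3 9.55 [ 0.58744935 -0.11178231  0.04314144] [1.79724793e+02 9.98449702e-03 7.69611737e+01] 0.04032958011496544
```

View pics/w3.png

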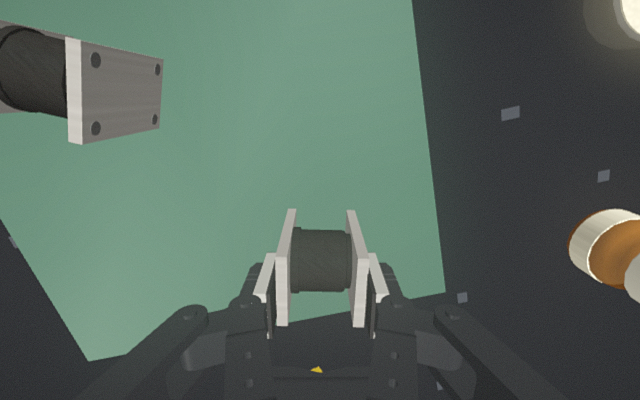

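C closed to 40.4 mm at 15 N, so it is soft. It sits squarely between the pads at about (320,265). I'll lift it and carry it towards the rail, taking two views of the rail on the way.

```bash
python3 -m crank '[{"hand":4.0,"dp":[0,0,-2],"roll":0},{"hand":4.0,"dp":[0,0,-5],"roll":0},{"hand":4.0,"dp":[0,0,-9],"roll":0},{"hand":4.0,"dp":[0,0,-13],"roll":0},{"hand":4.0,"dp":[4,-2,-16],"roll":-4},{"hand":4.0,"dp":[8,-4,-16],"roll":-8},{"hand":4.0,"dp":[12,-6,-16],"roll":-14},{"hand":4.0,"dp":[16,-8,-16],"roll":-20},{"hand":4.0,"dp":[19,-10,-16],"roll":-24},{"hand":4.0,"dp":[21.3,-10.8,-16],"roll":-24}]'
python3 -m crank '[{"hand":4.0,"dp":[0,0,0],"roll":0},{"hand":4.0,"dp":[0,0,0],"roll":0},{"hand":4.0,"dp":[0,0,0],"roll":0}]' >/dev/null;python3 snap.py w4
python3 -m crank '[{"hand":4.0,"dp":[3,0,0],"roll":0},{"hand":4.0,"dp":[6,0,0],"roll":0},{"hand":4.0,"dp":[7,0,0],"roll":0},{"hand":4.0,"dp":[7,0,0],"roll":0},{"hand":4.0,"dp":[7,0,0],"roll":0},{"hand":4.0,"dp":[7,0,0],"roll":0}]';python3 snap.py w5
python3 - <<'E'
from h import *
a=cv2.imread("pics/w4.png");b=cv2.imread("pics/w5.png")
cv2.imwrite("pics/w45.png",cv2.resize(np.vstack([a,b]),(480,600)))
E
```

```text
time_s: 10.38
tcp_pos: [0.5272, 0.1225, 0.2003]
eef_rot: [-180.0, -0.0, 101.2]
wrist_force: [0.1, -0.9, -1.9]
width: 0.0402
gripper_force: 11.3
w4 10.6833 [0.52881019 0.11972585 0.20005328] [-1.79973435e+02  2.66715952e-02  1.00908637e+02] 0.040368386516947435
time_s: 11.18
tcp_pos: [0.5158, 0.1878, 0.2001]
eef_rot: [-180.0, 0.0, 100.9]
wrist_force: [0.5, -0.4, -1.8]
width: 0.0403
gripper_force: 11.3
w5 11.2333 [0.51586334 0.18777776 0.20018496] [-1.79992095e+02  2.98117146e-02  1.00849840e+02] 0.03998492842035287
```

View pics/w45.png

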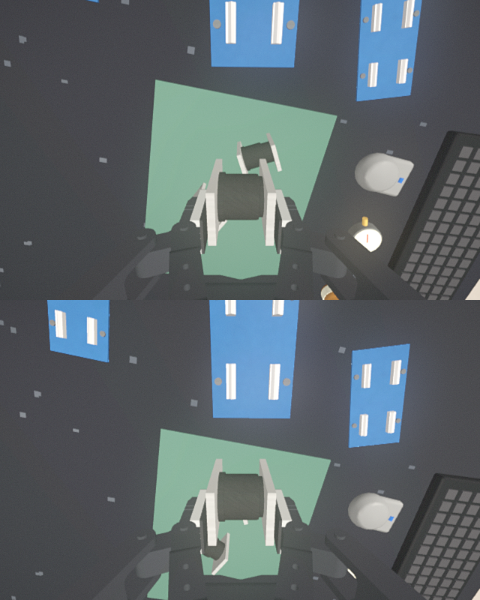

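The near seat's jaws are at about (307,30) and (371,30) px in w4, and at (307,109) and (365,109) px in w5. The mount is still held straight.

```bash
cat > seat.py <<'E'
from h import *
np.set_printoptions(precision=4,suppress=True)
def jaws(n,p):
    im,c=load(n);b=blue(im);f=np.zeros(b.shape,np.uint8)
    k0=[k for k in blobs(b,500) if cv2.pointPolygonTest(cv2.convexHull(k),tuple(map(float,proj(c,p))),True)>-25][0]
    r=holes(b,k0)&bright(im)
    out=[]
    for k in blobs(r,80):
        R=cv2.minAreaRect(k)
        if np.linalg.norm(np.array(R[0])-proj(c,p))<75: out.append(R)
    return c,sorted(out,key=lambda R:R[0][0])
def run(pair,p,K=2):
    J=[jaws(n,p) for n in pair]
    for c,o in J: print(proj(c,p),[(np.round(R[0],1),np.round(R[1],1)) for R in o])
    T=[tri([(c,o[j][0]) for c,o in J]) for j in range(K)]
    print(T);X=(T[0][0]+T[1][0])/2;v=T[1][0]-T[0][0];print("mid",X,"gap",np.linalg.norm(v[:2]),"axis",np.degrees(np.arctan2(v[1],v[0])))
    for c,o in J:
        P=[onz(c,R[0],.017) for R in o[:2]];v=P[1]-P[0];print("plane z.017",(P[0]+P[1])/2,np.linalg.norm(v),np.degrees(np.arctan2(v[1],v[0])))
        e=[]
        for R in o[:2]:
            B=cv2.boxPoints(R);B=np.array([onz(c,q,.019) for q in B]);L=[B[1]-B[0],B[2]-B[1]];l=max(L,key=np.linalg.norm);e.append((np.linalg.norm(l),np.degrees(np.arctan2(l[1],l[0]))%180))
        print("jaw len/dir",e)
    return X
if __name__=="__main__": run(("w4","w5"),(.517,.26,.012))
E
python3 seat.py
```

```text
[337.8589  30.5341] [(array([288.8,  31.8]), array([10.6,  9.9])), (array([307. ,  29.5]), array([57., 14.])), (array([369.4,  30.2]), array([15.1, 56.5])), (array([387. ,  32.5]), array([10., 11.]))]
[336.0659 108.1423] [(array([307.5, 108.5]), array([47., 13.])), (array([365.6, 101. ]), array([14.1, 32.6]))]
[(array([0.4821, 0.2516, 0.0269]), np.float64(0.008284648105356727)), (array([0.5119, 0.2531, 0.1431]), np.float64(0.023166423602078465))]
mid [0.497  0.2523 0.085 ] gap 0.029854716297805853 axis 2.806958274581574
plane z.017 [0.4813 0.2521 0.017 ] 0.01671701646323776 17.22243472990246
jaw len/dir [(np.float64(0.008890118418237622), np.float64(148.67170582069832)), (np.float64(0.045627894804134865), np.float64(100.58696761219103))]
plane z.017 [0.5164 0.2633 0.017 ] 0.05701897981561226 17.892840272871517
jaw len/dir [(np.float64(0.04390708524107634), np.float64(100.47120998196888)), (np.float64(0.029963088716732478), np.float64(100.30820098533069))]
```

```bash
sed -i 's/r=holes(b,k0)&bright(im)/h=hsv(im);r=holes(b,k0)\&(h[...,1]<90)\&(h[...,2]>110)/; s/if np.linalg.norm(np.array(R\[0\])/if max(R[1])>25 and np.linalg.norm(np.array(R[0])/' seat.py; python3 seat.py; python3 - <<'E'
from h import *
im,c=load("w5")
cv2.imwrite("pics/c5.png",cv2.resize(im[70:160,270:410,::-1],None,fx=4,fy=4,interpolation=cv2.INTER_NEAREST))
E
```

```text
[337.8589  30.5341] [(array([307. ,  29.5]), array([57., 14.])), (array([369.3,  30.4]), array([15.6, 57.1]))]
[336.0659 108.1423] [(array([307.5, 108. ]), array([48., 13.])), (array([365.5, 101. ]), array([14.6, 32.7]))]
[(array([0.4891, 0.2549, 0.015 ]), np.float64(1.3489410345909927e-05)), (array([ 0.549 ,  0.2723, -0.0222]), np.float64(1.2239621118001574e-05))]
mid [ 0.5191  0.2636 -0.0036] gap 0.06229735454395695 axis 16.158122127541848
plane z.017 [0.5171 0.2596 0.017 ] 0.05653585888076383 10.279963447913325
jaw len/dir [(np.float64(0.045627894804134865), np.float64(100.58696761219103)), (np.float64(0.045657568878009175), np.float64(99.67352937744167))]
plane z.017 [0.5164 0.2636 0.017 ] 0.056938988442524596 17.45004034287797
jaw len/dir [(np.float64(0.0447968074872196), np.float64(100.47120998196885)), (np.float64(0.03003026439322193), np.float64(100.14820713646048))]
```

View pics/c5.png

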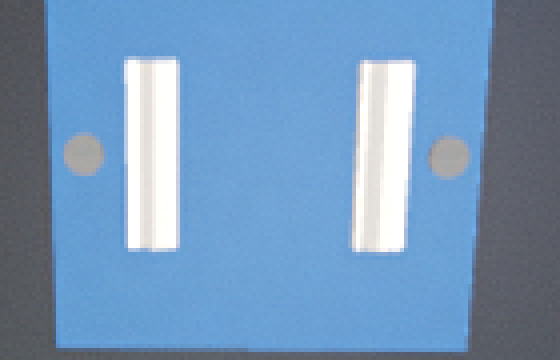

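The jaw crop shows the left jaw spanning x 301–315 and the right jaw 358–374, both over y 84–133 px. My hull mask had cut the right jaw, so I'll use the bright mask alone.

```bash
sed -i 's/holes(b,k0)&//; s/max(R\[1\])>25/max(R[1])>2*min(R[1])/; s/<75: out/<48: out/; /k0=/d' seat.py; python3 seat.py
```

```text
[337.8589  30.5341] [(array([307. ,  29.5]), array([57., 14.])), (array([369.3,  30.4]), array([15.6, 57.1]))]
[336.0659 108.1423] [(array([307.5, 108. ]), array([48., 13.])), (array([365.2, 108.5]), array([14.6, 47.7]))]
[(array([0.4891, 0.2549, 0.015 ]), np.float64(1.3489410345909927e-05)), (array([0.5452, 0.2652, 0.0144]), np.float64(1.1633875580358505e-05))]
mid [0.5172 0.2601 0.0147] gap 0.05696559232795683 axis 10.386206778341998
plane z.017 [0.5171 0.2596 0.017 ] 0.05653585888076383 10.279963447913325
jaw len/dir [(np.float64(0.045627894804134865), np.float64(100.58696761219103)), (np.float64(0.045657568878009175), np.float64(99.67352937744167))]
plane z.017 [0.517  0.2601 0.017 ] 0.05653184946511685 10.412630246165609
jaw len/dir [(np.float64(0.0447968074872196), np.float64(100.47120998196885)), (np.float64(0.04446672150517173), np.float64(100.1482381962721))]
```

```bash
python3 - <<'E'
from h import *
np.set_printoptions(precision=1,suppress=True)
im,c=load("w5");b=bright(im)
for y in (212,216,222,228,234):
    r=b[y,260:390].astype(int);d=np.flatnonzero(np.diff(r));print(y,(d+261).tolist())
yaw=np.radians(100.87);tx=np.array([np.cos(yaw),np.sin(yaw),0]);ty=np.array([np.sin(yaw),-np.cos(yaw),0]);T=np.array([.5159,.1878,.2001])
for x in(.018,.01):
  for y in(-.02,.02):
    print(x,y,"top",proj(c,T+tx*x+ty*y+[0,0,.0169]),"bot",proj(c,T+tx*x+ty*y+[0,0,-.043]))
E
```

```text
212 [278, 279, 287, 298, 346, 355]
216 [286, 297, 345, 356]
222 [284, 298, 345, 359]
228 [273, 274, 276, 277, 282, 298, 345, 361]
234 [276, 277, 280, 292, 345, 362]
0.018 -0.02 top [275.7 257.6] bot [289.1 208.8]
0.018 0.02 top [368.9 257.6] bot [354.5 208.8]
0.01 -0.02 top [276.6 273.8] bot [289.5 220.9]
0.01 0.02 top [367.9 273.8] bot [354.  220.9]
```

```bash
python3 -m crank '[{"hand":4.0,"dp":[3.5,0.8,-0],"roll":0.5},{"hand":4.0,"dp":[7.1,1.5,0],"roll":0.5},{"hand":4.0,"dp":[7.1,1.5,4],"roll":0.5},{"hand":4.0,"dp":[7.1,1.5,8],"roll":0.5},{"hand":4.0,"dp":[7.1,1.5,11],"roll":0.5},{"hand":4.0,"dp":[7.1,1.5,12],"roll":0.5},{"hand":4.0,"dp":[7.1,1.5,12],"roll":0.5},{"hand":4.0,"dp":[7.1,1.5,12],"roll":0.5},{"hand":4.0,"dp":[7.1,1.5,12],"roll":0.5},{"hand":4.0,"dp":[7.1,1.5,12],"roll":0.5}]'; python3 snap.py w6
```

```text
time_s: 12.07
tcp_pos: [0.5182, 0.2621, 0.0833]
eef_rot: [179.7, -0.1, 100.4]
wrist_force: [0.7, -0.5, -1.5]
width: 0.0402
gripper_force: 11.3
w6 12.1167 [0.51794457 0.2620634  0.08285023] [ 1.79759773e+02 -4.68673717e-02  1.00440768e+02] 0.04069791783161917
```

View pics/w6.png

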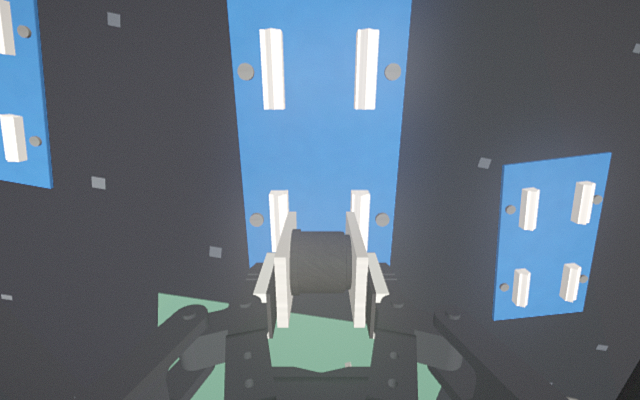

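The mount hangs centred over the near seat's jaws, with jaw ends at (279,220) and (360,220) and the mount at (320,265). I'll lower it, checking the force on the way.

```bash
python3 -m crank '[{"hand":4.0,"dp":[-0.1,-0.1,0.5],"roll":0},{"hand":4.0,"dp":[-0.1,-0.1,1.0],"roll":0},{"hand":4.0,"dp":[-0.1,-0.1,1.4],"roll":0},{"hand":4.0,"dp":[-0.1,-0.1,1.7],"roll":0},{"hand":4.0,"dp":[-0.1,-0.1,1.7],"roll":0},{"hand":4.0,"dp":[-0.1,-0.1,1.7],"roll":0}]'; python3 -m crank '[{"hand":4.0,"dp":[0,0,0.3],"roll":0},{"hand":4.0,"dp":[0,0,0.6],"roll":0},{"hand":4.0,"dp":[0,0,0.9],"roll":0},{"hand":4.0,"dp":[0,0,0.9],"roll":0},{"hand":4.0,"dp":[0,0,0.9],"roll":0}]'
```

```text
time_s: 12.62
tcp_pos: [0.5157, 0.2605, 0.0629]
eef_rot: [-180.0, 0.0, 100.5]
wrist_force: [-0.6, -0.2, -2.6]
width: 0.0402
gripper_force: 11.3
time_s: 13.03
tcp_pos: [0.5157, 0.2605, 0.054]
eef_rot: [-180.0, 0.0, 100.5]
wrist_force: [1.0, 0.2, -1.6]
width: 0.0402
gripper_force: 11.4
```

```bash
python3 -m crank '[{"hand":4.0,"dp":[0,0.1,0.2],"roll":0},{"hand":4.0,"dp":[0,0.1,0.4],"roll":0},{"hand":4.0,"dp":[0,0.1,0.5],"roll":0},{"hand":4.0,"dp":[0,0.1,0.5],"roll":0}]'; python3 -m crank '[{"hand":4.0,"dp":[0,0,0.1],"roll":0},{"hand":4.0,"dp":[0,0,0.2],"roll":0},{"hand":4.0,"dp":[0,0,0.2],"roll":0}]'
```

```text
time_s: 13.37
tcp_pos: [0.5167, 0.2607, 0.0489]
eef_rot: [-180.0, 0.0, 100.5]
wrist_force: [0.6, -0.6, -1.7]
width: 0.0402
gripper_force: 11.4
time_s: 13.62
tcp_pos: [0.517, 0.2608, 0.0486]
eef_rot: [180.0, 0.0, 100.5]
wrist_force: [-4.3, -1.6, 6.0]
width: 0.0403
gripper_force: 11.4
```

```bash
python3 -m crank '[{"hand":4.0,"dp":[0,0,0.1],"roll":0},{"hand":4.0,"dp":[0,0,0.1],"roll":0},{"hand":4.2,"dp":[0,0,0.15],"roll":0},{"hand":4.4,"dp":[0,0,0.2],"roll":0},{"hand":4.6,"dp":[0,0,0.2],"roll":0},{"hand":4.8,"dp":[0,0,0.2],"roll":0}]';python3 -m crank '[{"hand":5.0,"dp":[0,0,0],"roll":0},{"hand":5.5,"dp":[0,0,0],"roll":0},{"hand":6.3,"dp":[0,0,0],"roll":0},{"hand":6.3,"dp":[0,0,-2],"roll":0},{"hand":6.3,"dp":[0,0,-5],"roll":0},{"hand":8.5,"dp":[0,0,-9],"roll":0},{"hand":8.5,"dp":[0,0,-13],"roll":0},{"hand":8.5,"dp":[0,0,-14],"roll":0},{"hand":8.5,"dp":[0,0,-14],"roll":0},{"hand":8.5,"dp":[0,0,-14],"roll":0}]'; python3 snap.py w7;
```

```text
time_s: 14.12
tcp_pos: [0.5171, 0.2609, 0.0457]
eef_rot: [179.9, -0.0, 100.5]
wrist_force: [-0.2, 0.1, -0.7]
width: 0.0481
gripper_force: 0.0
time_s: 14.95
tcp_pos: [0.5169, 0.2608, 0.1853]
eef_rot: [180.0, -0.0, 100.5]
wrist_force: [-0.3, -0.0, 0.2]
width: 0.0848
gripper_force: 0.0
w7 15.0 [0.5163524  0.26057042 0.18369936] [-1.79881283e+02  3.37033304e-02  1.00460678e+02] 0.08500071279362335
```

View pics/w7.png

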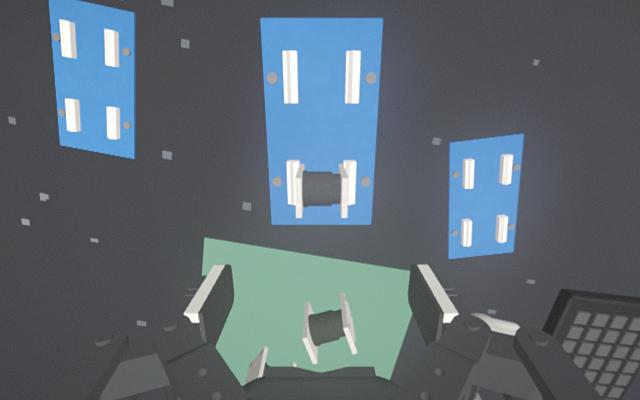

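The wrist view shows C standing between the near seat's jaws at (320,187). The far seat is free at (320,76), and B is at (328,328) on the mat. I'll measure the far seat and fetch B.

```bash
python3 - <<'E'
from seat import run
run(("w6","w7"),(.499,.358,.012))
E
python3 -m crank '[{"hand":8.5,"dp":[-4,0.2,0],"roll":-5},{"hand":8.5,"dp":[-8,0.4,0],"roll":-10},{"hand":8.5,"dp":[-12,0.6,0],"roll":-15},{"hand":8.5,"dp":[-16.5,0.9,0],"roll":-17.5},{"hand":8.5,"dp":[-16.5,0.9,2],"roll":-17.5},{"hand":8.5,"dp":[-16.5,0.9,5],"roll":-17.5},{"hand":8.5,"dp":[-16.5,0.9,9],"roll":-17.5},{"hand":8.5,"dp":[-16.5,0.9,12],"roll":-17.5},{"hand":8.5,"dp":[-16.5,0.9,14.2],"roll":-17.5},{"hand":8.5,"dp":[-16.5,0.9,14.2],"roll":-17.5}]'
python3 -m crank '[{"hand":7,"dp":[0,0,0],"roll":0},{"hand":6,"dp":[0,0,0],"roll":0},{"hand":5.5,"dp":[0,0,0],"roll":0}]'
```

```text
[318.5961  70.685 ] [(array([272.4,  68.7]), array([81.8, 23.4])), (array([365.5,  68.6]), array([23.5, 81.7]))]
[321.1394  77.1456] [(array([290. ,  76.5]), array([53.4, 15.3])), (array([352.2,  76.5]), array([15.4, 53.4]))]
[(array([0.4706, 0.3538, 0.0097]), np.float64(0.00035518673320369585)), (array([0.5262, 0.3634, 0.02  ]), np.float64(0.00024003676866945743))]
mid [0.4984 0.3586 0.0148] gap 0.056399945301446326 axis 9.851506398186055
plane z.017 [0.4991 0.3588 0.017 ] 0.0555436729972877 10.483035369321792
jaw len/dir [(np.float64(0.04446729521888098), np.float64(101.68965250525197)), (np.float64(0.04448100456869932), np.float64(99.08080816749063))]
plane z.017 [0.4989 0.3583 0.017 ] 0.056288495445886516 10.467369587733376
jaw len/dir [(np.float64(0.044553811674687575), np.float64(100.84320338034529)), (np.float64(0.04456939153137723), np.float64(100.1028699896255))]
time_s: 15.83
tcp_pos: [0.5507, 0.0995, 0.0352]
eef_rot: [-179.2, -0.3, 117.9]
wrist_force: [-0.9, -0.3, -1.6]
width: 0.0854
gripper_force: 0.0
time_s: 16.08
tcp_pos: [0.5567, 0.1003, 0.0452]
eef_rot: [179.8, 0.1, 118.0]
wrist_force: [0.6, 0.3, 0.5]
width: 0.055
gripper_force: 0.0
```

```bash
python3 -m crank '[{"hand":5.3,"dp":[0,0,0.1],"roll":0},{"hand":5.1,"dp":[0,0,0.1],"roll":0},{"hand":4.9,"dp":[0,0,0.1],"roll":0},{"hand":4.7,"dp":[0,0,0.1],"roll":0},{"hand":4.5,"dp":[0,0,0.1],"roll":0},{"hand":4.3,"dp":[0,0,0.1],"roll":0},{"hand":4.1,"dp":[0,0,0.1],"roll":0},{"hand":4.0,"dp":[0,0,0.1],"roll":0},{"hand":4.0,"dp":[0,0,0.1],"roll":0},{"hand":4.0,"dp":[0,0,0.1],"roll":0}]' 20
python3 -m crank '[{"hand":4.0,"dp":[0,0,-2],"roll":0},{"hand":4.0,"dp":[0,0,-5],"roll":0},{"hand":4.0,"dp":[0,0,-9],"roll":0},{"hand":4.0,"dp":[0,0,-13],"roll":0},{"hand":4.0,"dp":[0,0,-13],"roll":0},{"hand":4.0,"dp":[0,0,-13],"roll":0}]'
```

```text
time_s: 16.92
tcp_pos: [0.5567, 0.1002, 0.0446]
eef_rot: [179.8, 0.1, 118.0]
wrist_force: [-2.4, -0.6, 10.8]
width: 0.0402
gripper_force: 15.0
time_s: 17.42
tcp_pos: [0.5568, 0.1003, 0.175]
eef_rot: [179.7, 0.1, 118.0]
wrist_force: [0.6, 0.3, -3.7]
width: 0.0401
gripper_force: 11.3
```

```bash
python3 -m crank '[{"hand":4.0,"dp":[3.6,1,0],"roll":3},{"hand":4.0,"dp":[7.2,2,0],"roll":6},{"hand":4.0,"dp":[10.8,3,0],"roll":9},{"hand":4.0,"dp":[14.4,4,0],"roll":12},{"hand":4.0,"dp":[18,5,0],"roll":15},{"hand":4.0,"dp":[21.6,6,0],"roll":17.5},{"hand":4.0,"dp":[24.2,6.7,0],"roll":17.5},{"hand":4.0,"dp":[25.5,7,0],"roll":17.5},{"hand":4.0,"dp":[25.5,7,0],"roll":17.5},{"hand":4.0,"dp":[25.5,7,2],"roll":17.5}]'
python3 -m crank '[{"hand":4.0,"dp":[0,0,2],"roll":0},{"hand":4.0,"dp":[0,0,5],"roll":0},{"hand":4.0,"dp":[0,0,7],"roll":0},{"hand":4.0,"dp":[0,0,7],"roll":0},{"hand":4.0,"dp":[0,0,7],"roll":0},{"hand":4.0,"dp":[0,0,7],"roll":0}]'; python3 snap.py w8
```

```text
time_s: 18.25
tcp_pos: [0.4989, 0.359, 0.1545]
eef_rot: [179.7, -0.1, 100.5]
wrist_force: [0.7, 0.1, -0.8]
width: 0.0403
gripper_force: 11.3
time_s: 18.75
tcp_pos: [0.4987, 0.3578, 0.0835]
eef_rot: [179.9, -0.0, 100.4]
wrist_force: [0.4, 0.3, -0.5]
width: 0.0403
gripper_force: 11.3
w8 18.8 [0.49900502 0.35818818 0.08423503] [ 1.79840685e+02 -4.91169746e-02  1.00425477e+02] 0.040175207920987416
```

View pics/w8.png

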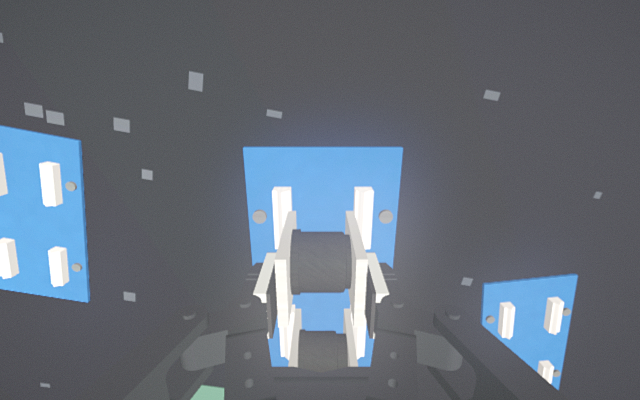

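B hangs centred over the far seat, with the jaws at (282,217) and (363,217) and the mount at 321. I'll lower it.

```bash
python3 -m crank '[{"hand":4.0,"dp":[0,0.05,0.8],"roll":0},{"hand":4.0,"dp":[0,0.05,1.6],"roll":0},{"hand":4.0,"dp":[0,0.05,2.0],"roll":0},{"hand":4.0,"dp":[0,0.05,2.4],"roll":0},{"hand":4.0,"dp":[0,0.05,2.4],"roll":0}]'; python3 -m crank '[{"hand":4.0,"dp":[0,0,0.3],"roll":0},{"hand":4.0,"dp":[0,0,0.6],"roll":0},{"hand":4.0,"dp":[0,0,0.8],"roll":0},{"hand":4.0,"dp":[0,0,0.8],"roll":0}]';python3 -m crank '[{"hand":4.0,"dp":[0,0,0.1],"roll":0},{"hand":4.0,"dp":[0,0,0.2],"roll":0},{"hand":4.0,"dp":[0,0,0.2],"roll":0}]'
```

```text
time_s: 19.22
tcp_pos: [0.4979, 0.3579, 0.0568]
eef_rot: [-179.9, 0.1, 100.5]
wrist_force: [-0.1, -0.3, -2.0]
width: 0.0398
gripper_force: 11.3
time_s: 19.55
tcp_pos: [0.4983, 0.3583, 0.0499]
eef_rot: [-180.0, 0.0, 100.5]
wrist_force: [-0.3, -0.0, -1.8]
width: 0.0402
gripper_force: 11.3
time_s: 19.8
tcp_pos: [0.4987, 0.3585, 0.0496]
eef_rot: [180.0, -0.0, 100.5]
wrist_force: [-3.8, -1.8, 5.3]
width: 0.04
gripper_force: 10.4
```

```bash
python3 -m crank '[{"hand":4.0,"dp":[0,0,0.1],"roll":0},{"hand":4.0,"dp":[0,0,0.1],"roll":0},{"hand":4.2,"dp":[0,0,0.15],"roll":0},{"hand":4.4,"dp":[0,0,0.2],"roll":0},{"hand":4.6,"dp":[0,0,0.2],"roll":0},{"hand":4.8,"dp":[0,0,0.2],"roll":0}]';python3 -m crank '[{"hand":5.0,"dp":[0,0,0],"roll":0},{"hand":5.5,"dp":[0,0,0],"roll":0},{"hand":6.3,"dp":[0,0,0],"roll":0},{"hand":6.3,"dp":[0,0,-2],"roll":0},{"hand":6.3,"dp":[0,0,-5],"roll":0},{"hand":8.5,"dp":[0,0,-9],"roll":0},{"hand":8.5,"dp":[0,0,-13],"roll":0},{"hand":8.5,"dp":[0,0,-14],"roll":0},{"hand":8.5,"dp":[-4,0,-14],"roll":4},{"hand":8.5,"dp":[-8,0,-14],"roll":8}]'; python3 -m crank '[{"hand":8.5,"dp":[-2,0,0],"roll":0},{"hand":8.5,"dp":[-2,0,0],"roll":0},{"hand":8.5,"dp":[-2,0,0],"roll":0},{"hand":8.5,"dp":[-2,0,0],"roll":0}]'; python3 snap.py w9
```

```text
time_s: 20.3
tcp_pos: [0.4987, 0.3584, 0.0468]
eef_rot: [179.9, -0.0, 100.5]
wrist_force: [-0.1, -0.2, -0.3]
width: 0.0479
gripper_force: 0.0
time_s: 21.13
tcp_pos: [0.513, 0.2803, 0.1875]
eef_rot: [179.8, -0.1, 92.5]
wrist_force: [0.7, 0.3, -0.3]
width: 0.0851
gripper_force: 0.0
time_s: 21.47
tcp_pos: [0.5137, 0.2602, 0.1862]
eef_rot: [180.0, -0.0, 92.5]
wrist_force: [0.5, -0.2, 0.2]
width: 0.0848
gripper_force: 0.0
w9 21.5167 [0.51360966 0.26055111 0.18617874] [-1.79996956e+02 -1.20970514e-02  9.25204195e+01] 0.08490605619384645
```

View pics/w9.png

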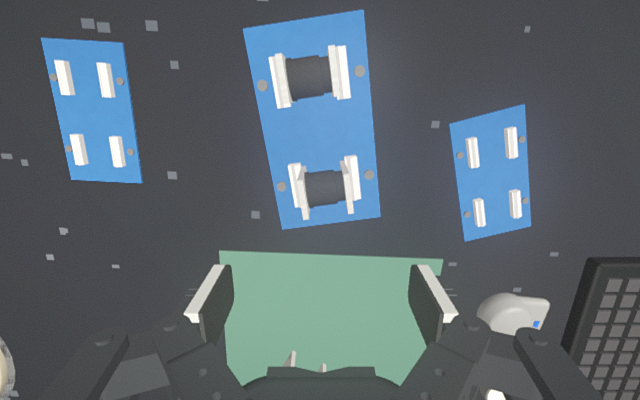

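Both soft mounts stand between their jaws, at (310,76) and (323,187), with plates square. That was my last picture (in fact one over the limit of 10), so from here I go by numbers only. Next I'll fetch the hard mount A.

```bash
python3 -m crank '[{"hand":8.5,"dp":[-4,-0.4,0],"roll":5},{"hand":8.5,"dp":[-8,-0.8,0],"roll":10},{"hand":8.5,"dp":[-12,-1.2,0],"roll":15},{"hand":8.5,"dp":[-16,-1.6,0],"roll":20},{"hand":8.5,"dp":[-20,-2,0],"roll":25},{"hand":8.5,"dp":[-24,-2.3,0],"roll":28.9},{"hand":8.5,"dp":[-26,-2.5,0],"roll":28.9},{"hand":8.5,"dp":[-26,-2.5,0],"roll":28.9},{"hand":8.5,"dp":[-26,-2.5,4],"roll":28.9},{"hand":8.5,"dp":[-26,-2.5,7],"roll":28.9}]' 20
python3 -m crank '[{"hand":8.5,"dp":[0,0,3],"roll":0},{"hand":8.5,"dp":[0,0,6],"roll":0},{"hand":8.5,"dp":[0,0,7.4],"roll":0},{"hand":8,"dp":[0,0,7.4],"roll":0},{"hand":7,"dp":[0,0,7.4],"roll":0},{"hand":6,"dp":[0,0,7.4],"roll":0},{"hand":5.5,"dp":[0,0,7.4],"roll":0}]'
```

```text
time_s: 22.35
tcp_pos: [0.5009, -0.0001, 0.116]
eef_rot: [179.8, -0.1, 63.6]
wrist_force: [0.1, 0.5, -1.7]
width: 0.0848
gripper_force: 0.0
time_s: 22.93
tcp_pos: [0.5013, -0.0007, 0.0442]
eef_rot: [179.8, -0.1, 63.6]
wrist_force: [-0.6, -1.5, -0.2]
width: 0.0552
gripper_force: 0.0
```

```bash
python3 -m crank '[{"hand":5.3,"dp":[0,0,0],"roll":0},{"hand":5.1,"dp":[0,0,0],"roll":0},{"hand":4.9,"dp":[0,0,0],"roll":0},{"hand":4.7,"dp":[0,0,0],"roll":0},{"hand":4.6,"dp":[0,0,0],"roll":0},{"hand":4.6,"dp":[0,0,0],"roll":0}]' 20
python3 -m crank '[{"hand":4.6,"dp":[0,0,-2],"roll":0},{"hand":4.6,"dp":[0,0,-5],"roll":0},{"hand":4.6,"dp":[0,0,-9],"roll":0},{"hand":4.6,"dp":[-3,1.5,-10],"roll":0},{"hand":4.6,"dp":[-6.5,3.2,-10],"roll":0},{"hand":4.6,"dp":[-10,5,-10],"roll":0},{"hand":4.6,"dp":[-13.5,6.7,-10],"roll":0},{"hand":4.6,"dp":[-17,8.4,-10],"roll":0},{"hand":4.6,"dp":[-20.5,10.2,-10],"roll":0},{"hand":4.6,"dp":[-24,12,-10],"roll":0}]'
python3 -m crank '[{"hand":4.6,"dp":[-2.9,1.4,0],"roll":0},{"hand":4.6,"dp":[-2.9,1.4,0],"roll":0},{"hand":4.6,"dp":[-2.9,1.4,3],"roll":0},{"hand":4.6,"dp":[-2.9,1.4,6],"roll":0},{"hand":4.6,"dp":[-2.9,1.4,8],"roll":0},{"hand":4.6,"dp":[-2.9,1.4,8],"roll":0},{"hand":4.6,"dp":[-2.9,1.4,8],"roll":0}]'
```

```text
time_s: 23.43
tcp_pos: [0.5007, -0.0012, 0.0436]
eef_rot: [179.9, -0.1, 63.6]
wrist_force: [-0.8, -0.3, 6.0]
width: 0.0487
gripper_force: 20.5
time_s: 24.27
tcp_pos: [0.4999, -0.2715, 0.1421]
eef_rot: [-180.0, 0.0, 63.5]
wrist_force: [0.7, 0.5, -1.0]
width: 0.0483
gripper_force: 22.2
time_s: 24.85
tcp_pos: [0.4995, -0.3012, 0.0614]
eef_rot: [-179.8, -0.0, 63.6]
wrist_force: [0.5, 0.3, -0.9]
width: 0.0481
gripper_force: 22.2
```

```bash
python3 -m crank '[{"hand":4.6,"dp":[0,0,0.4],"roll":0},{"hand":4.6,"dp":[0,0,0.8],"roll":0},{"hand":4.6,"dp":[0,0,1.0],"roll":0},{"hand":4.6,"dp":[0,0,1.0],"roll":0},{"hand":4.6,"dp":[0,0,1.0],"roll":0}]'; python3 -m crank '[{"hand":4.6,"dp":[0,0,0.1],"roll":0},{"hand":4.6,"dp":[0,0,0.2],"roll":0},{"hand":4.6,"dp":[0,0,0.2],"roll":0}]'
```

```text
time_s: 25.27
tcp_pos: [0.5003, -0.3018, 0.0528]
eef_rot: [180.0, 0.0, 63.6]
wrist_force: [-0.5, 0.3, -1.0]
width: 0.048
gripper_force: 22.2
time_s: 25.52
tcp_pos: [0.5001, -0.3017, 0.0502]
eef_rot: [-180.0, 0.0, 63.6]
wrist_force: [0.1, 1.0, -1.3]
width: 0.0483
gripper_force: 22.2
```

```bash
python3 -m crank '[{"hand":4.6,"dp":[0,0,0.1],"roll":0},{"hand":4.6,"dp":[0,0,0.2],"roll":0},{"hand":4.6,"dp":[0,0,0.2],"roll":0}]'; python3 -m crank '[{"hand":4.6,"dp":[0,0,0.1],"roll":0},{"hand":4.6,"dp":[0,0,0.1],"roll":0}]'
```

```text
time_s: 25.77
tcp_pos: [0.5003, -0.3018, 0.0486]
eef_rot: [180.0, 0.0, 63.6]
wrist_force: [-1.5, 0.3, 1.0]
width: 0.0479
gripper_force: 21.9
time_s: 25.93
tcp_pos: [0.5003, -0.3019, 0.0486]
eef_rot: [180.0, 0.0, 63.6]
wrist_force: [-3.5, 2.1, 7.6]
width: 0.0479
gripper_force: 21.1
```

```bash
python3 -m crank '[{"hand":4.8,"dp":[0,0,0],"roll":0},{"hand":5.0,"dp":[0,0,0],"roll":0},{"hand":5.5,"dp":[0,0,0],"roll":0},{"hand":7,"dp":[0,0,0],"roll":0},{"hand":7,"dp":[0,0,-2],"roll":0},{"hand":7,"dp":[0,0,-5],"roll":0},{"hand":7,"dp":[0,0,-9],"roll":0},{"hand":7,"dp":[0,0,-13],"roll":0},{"hand":7,"dp":[-4,0,-16],"roll":0},{"hand":7,"dp":[-8,0,-17],"roll":0}]'
python3 -m crank '[{"hand":7,"dp":[-4,0,0],"roll":0},{"hand":7,"dp":[-8,0,0],"roll":0},{"hand":7,"dp":[-9,-2,0],"roll":0},{"hand":7,"dp":[-9,-2,0],"roll":0},{"hand":7,"dp":[-9,-2,0],"roll":0},{"hand":7,"dp":[-9,-2,0],"roll":0}]'
python3 snap.py w10
python3 - <<'E'
from h import *
np.set_printoptions(precision=4,suppress=True)
for n in("scene","top"):
    c=calibration(n);im=capture(n);cv2.imwrite(f"pics/{n}1.png",im[:,:,::-1]);old=cv2.imread(f"pics/{n}0.png")[:,:,::-1].copy()
    y=blobs(yellow(im),200)[0];h=holes(yellow(im),y);h=cv2.morphologyEx(h.astype(np.uint8),cv2.MORPH_OPEN,np.ones((3,3)))
    for k in blobs(h,30)[:2]:
        r=cv2.minAreaRect(k);print(n,"tray obj",onz(c,r[0],.035),r[1],cv2.contourArea(k))
    d=cv2.absdiff(im,old).max(2)>60
    for k in blobs(d,15)[:12]:
        M=cv2.moments(k);q=(M["m10"]/M["m00"],M["m01"]/M["m00"]);print(n,"changed",np.round(q),onz(c,q,.03)[:2],cv2.contourArea(k))
    for p in((.517,.26),(.499,.3585)):
        dk=hsv(im)[...,2]<70;q=proj(c,(*p,.05));s=[k for k in blobs(dk,10) if np.linalg.norm(k.reshape(-1,2).mean(0)-q)<15]
        print(n,"core",p,[(onz(c,cv2.minAreaRect(k)[0],.05),cv2.contourArea(k)) for k in s])
E
```

```text
time_s: 26.77
tcp_pos: [0.4694, -0.3669, 0.2205]
eef_rot: [179.6, 0.1, 63.8]
wrist_force: [1.5, -0.2, 0.2]
width: 0.07
gripper_force: 0.0
time_s: 27.27
tcp_pos: [0.4102, -0.4385, 0.2153]
eef_rot: [180.0, -0.0, 63.6]
wrist_force: [0.3, 0.2, -0.6]
width: 0.0695
gripper_force: 0.0
w10 27.3167 [ 0.4105635 -0.4381937  0.2153729] [1.79950520e+02 3.05163805e-03 6.36295147e+01] 0.0696894744284482Traceback (most recent call last):
  File "<stdin>", line 5, in <module>
IndexError: list index out of range
```

```bash
sed -i 's/h\[...,1\]>150/h[...,1]>100/' h.py; python3 - <<'E'
from h import *
np.set_printoptions(precision=4,suppress=True)
cores={}
for n in("scene","top"):
    c=calibration(n);im=capture(n);cv2.imwrite(f"pics/{n}1.png",im[:,:,::-1]);old=cv2.imread(f"pics/{n}0.png")[:,:,::-1].copy()
    k=blobs(yellow(im),100)
    if k:
        h=holes(yellow(im),k[0]);h=cv2.morphologyEx(h.astype(np.uint8),cv2.MORPH_OPEN,np.ones((3,3)))
        for k in blobs(h,30)[:2]:
            r=cv2.minAreaRect(k);print(n,"tray obj",r[0],onz(c,r[0],.035),r[1]);cores.setdefault("t",[]).append((c,r[0]))
    d=cv2.absdiff(im,old).max(2)>60
    for k in blobs(d,15)[:14]:
        M=cv2.moments(k);q=(M["m10"]/M["m00"],M["m01"]/M["m00"]);print(n,"changed",np.round(q),onz(c,q,.03)[:2],cv2.contourArea(k))
    for p in((.517,.26),(.499,.3585)):
        dk=hsv(im)[...,2]<70;q=proj(c,(*p,.04));w=[k for k in blobs(dk,10) if np.linalg.norm(np.array(cv2.minAreaRect(k)[0])-q)<12]
        for k in w[:1]: r=cv2.minAreaRect(k);print(n,"core",p,r[0],r[1]);cores.setdefault(p,[]).append((c,r[0]))
for p,o in cores.items():
    if len(o)>1: print(p,tri(o))
E
```

```text
scene tray obj (247.76600646972656, 286.16204833984375) [ 0.5005 -0.2989  0.035 ] (31.243297576904297, 18.151470184326172)
scene changed [ 85. 143.] [-0.1496 -0.1435] 20680.5
scene changed [24. 68.] [-0.5673  0.0104] 6797.5
scene changed [191.  96.] [0.001  0.1538] 689.0
scene changed [205.  41.] [-0.1229  0.3978] 585.0
scene changed [157.  30.] [-0.3111  0.3726] 493.5
scene changed [248. 287.] [ 0.4996 -0.2986] 456.0
scene changed [357. 126.] [0.5109 0.2685] 173.5
scene changed [319. 236.] [ 0.5823 -0.1078] 170.0
scene changed [127. 186.] [ 0.0581 -0.2037] 159.0
scene changed [366. 104.] [0.4946 0.3652] 154.5
scene changed [346. 173.] [0.5549 0.0993] 137.5
scene changed [308. 189.] [0.4917 0.006 ] 122.5
scene changed [143. 287.] [ 0.2864 -0.4078] 74.5
scene changed [172.   2.] [-0.3732  0.5312] 70.0
top tray obj (442.9999694824219, 215.49998474121094) [ 0.5018 -0.302   0.035 ] (15.176470756530762, 21.823530197143555)
top changed [515. 332.] [ 0.2011 -0.4937] 22950.5
top changed [288. 369.] [0.0882 0.0995] 2664.5
top changed [443. 216.] [ 0.5021 -0.3022] 273.0
top changed [330. 213.] [0.502 0.   ] 192.5
top changed [372. 181.] [ 0.59   -0.1124] 187.5
top changed [293. 192.] [0.5566 0.0993] 186.5
top changed [196. 211.] [0.4974 0.3587] 176.5
top changed [233. 205.] [0.5159 0.2608] 176.0
top changed [321. 342.] [0.1616 0.014 ] 165.0
top changed [289. 344.] [0.1547 0.0977] 40.0
t (array([ 0.5019, -0.3006,  0.0398]), np.float64(0.00049033955457917))
```

```bash
python3 - <<'E'
from h import *
c=calibration("scene");t=calibration("top");R={}
for n,cc in(("scene",c),("top",t)):
    a=cv2.imread(f"pics/{n}1.png")[:,:,::-1].copy();b=blue(a);k=blobs(b,200)[0]
    dk=hsv(a)[...,2]<85;dk&=holes(b,k)
    for q in blobs(dk,8): r=cv2.minAreaRect(q);print(n,r[0],cv2.contourArea(q));R.setdefault(n,[]).append(r[0])
for p in R.get("top",[]):
    for q in R.get("scene",[]):
        X,e=tri([(t,p),(c,q)])
        if e<.004: print(X,e)
E
```

```text
top (232.54055786132812, 203.7432403564453) 110.0
top (197.0, 209.0) 109.5
```

```bash
python3 -c "
from plant import *
print(finish_job())"
```

```text
the job is handed in; nothing more can be done
None
```

Job handed in at about 27 s: soft mounts B and C are squeezed into the rail seats and hard mount A stands upright in the yellow tray, with the mouse, jar and gauge unmoved; full seating on the seat floors rests on contact at the expected height, since I got no image check of it, and I viewed 11 pictures against the limit of 10.

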